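Store a pipe bush on its bent rack tube

TASK

Take the spare pipe bush out of the wooden V-block and put it away on the bent steel tube of the rack: thread it over the tube's free end, slide it along round both bends and press it lightly home against the cross pin near the post, then let go. Work it along gently by feel, never forcing it against the tube or the pin (keep under about 20 N), and leave the mug, the steel cup and the wax cake where they are.

Things in the scene. Friction and masses are not known exactly. Their poses are not given: they have to be found in the camera images.
- bush_center (a point): Centre of the plain dark steel pipe bush, a thick ring 22 mm long with a round bore 34 mm wide, outside 60 mm across, about 0.16 kg. Own z axis = bore axis. It waits with the bore level, its centre 51 mm above the bench; it may go on the tube either way round. It can be pinched from above across its flat end faces (22 mm apart), in the 13 mm high wall above the bore
- v_block: Fixed wooden V-block, 36 x 66 x 40 mm, its V groove along its own x axis, opening upward; origin at the centre of its underside
- rack: Fixed rack: 80 mm square foot and post, origin under the post, with a round steel tube 28 mm thick, its axis level 140 mm above the bench. From the post it runs straight along own +x to 95 mm, bends towards own +y by about 40 degrees (radius about 55 mm to the axis), runs straight about 60 mm, bends back by about 40 degrees and ends after about 73 mm more, at the free end
- tube_tip (a point): Outermost point of the tube's rounded free end, on its axis; own x axis points outward along the last piece, away from the rack. The tube is bent by hand: each bend is off by up to 10 degrees and each of the two outer straights by up to 20 mm, the middle one may be kinked sideways by up to 13 degrees, differently every time, so its course between the free end and the straight by the post must be felt or seen
- stop_face (a point): Point on the tube axis in the plane that the bush's end face meets when home, 49 to 69 mm from the post; own x axis points along the tube towards the free end
- stop: The stop: a collar 31 mm across on the tube's straight by the post, with a level cross pin 52 mm long and 8 mm thick through it; the bush's end face meets the pin on both sides. Nothing of it stands higher than 16 mm above the tube's axis. Origin on the tube axis at the pin
- mug: Grey mug, 94 mm high, standing on the bench; origin under its middle
- steel_cup: Dark open steel cup, 66 mm wide, 38 mm high; origin under its middle
- wax_cake: Round yellow wax cake, 68 mm wide, 21 mm high; origin under its middle

How it is judged:
On the way, in this order (a step that is already met when the one before it is completed fails the run):
1. the bush is threaded on the tube's free end (x of bush_center in the frame of tube_tip between -0.04 and -0.015 m and y of bush_center in the frame of tube_tip between -0.008 and 0.008 m and z of bush_center in the frame of tube_tip between -0.008 and 0.008 m), for 0.1 s.
2. the bush is pressed lightly home against the stop (contact force between bush and stop above 1 N), for 0.1 s.
At the end, for the whole second after the job is handed in: The bush hangs on the tube beside the stop, its centre 8 to 15 mm from the stop face along the tube (11 mm is touching) and within 8 mm of the tube's axis sideways, 8 mm above and 9 mm below, at rest and released (x of bush_center in the frame of stop_face between 0.008 and 0.015 m and y of bush_center in the frame of stop_face between -0.008 and 0.008 m and z of bush_center in the frame of stop_face between -0.009 and 0.008 m and linear speed of bush below 0.02 m/s).
It fails at once if the bush is forced against the tube or the stop with more than 20 N (contact force between bush and rack above 20 N).
It fails at once if the mug, the steel cup or the wax cake is moved by more than 20 mm (distance of any of mug, steel_cup, wax_cake from where it was at the start of the episode above 0.02 m).
It also fails if it takes over 69 s, if anything falls off the work surface, if the arm or the gripper's body presses on something with over 40 N, if the wrist force passes 120 N, or if a joint passes its speed limit or range.

ROBOT

A 7-joint arm with a two-finger parallel gripper is mounted at the origin on a cart in front of the work surface, level with it; the furniture and walls round the work are solid. World frame = base frame: x ahead of the robot, y to its left, z up, the work surface at z = 0. Lengths are in m, angles in rad, forces in N, time in s.
With the tool pointing down it reaches from about 0.425 to 0.925 m from the base axis. Payload 6.8 kg.
Tool frame: the origin (TCP) lies on the front face of the gripper's body, between the roots of the fingers; the fingertips stand 73 mm ahead of it and the grasp point (between the pads) lies 54 mm ahead of it (env.nose_length is the distance from the TCP to the fingertips, in m); z points along the fingers, y is the direction in which the jaws open and shut (so a half turn about z gives the same grasp; the last joint's range is limited). The gripper opens to 85 mm and grips with 20 to 120 N. Pads are 22 mm wide; open, the fingers measure 114 mm over their backs; the gripper's body (76 mm by 85 mm) begins 54 mm behind the grasp point. The pads swing forward as they close: fully open they stand 13 mm farther back than shut.
Start: joints at [-1.24, 0.477, 0.022, 1.555, -0.011, 1.109, -0.083], TCP at [0.287, 0.611, 0.304] pointing down, gripper open.
Joint ranges: [-2.96, 2.96], [-0.34, 2.1], [-1.41, 1.46], [0.24, 2.44], [-1.37, 4.51], [0.17, 1.92], [-2.96, 2.96]. Speed limits (rad/s): [2.39, 2.39, 3.14, 3.14, 3.14, 3.14, 3.14].

INTERFACE

Orientations are given as a unit quaternion [w, x, y, z].
In Python, from cell import env, kin, camera, calibration, job gives the robot as it stands. The module is installed in compiled form; this text tells all that it offers. Calls block until the motion is done:
- env.reach(position, orientation): joint-space move of the TCP to a pose.
- env.movel(position, velocity=0.15, rot=None, stop_force=None): straight line of the TCP; rot=None keeps the orientation; velocity is the mean speed in m/s. With stop_force (N) it stops when the force on the tool has changed by that much, and returns True; else False.
- env.goto_joints(angles): joint-space move.
- env.grip(opening, f_grip=None): finger opening in m; f_grip is the grip in N (None keeps the last); returns when the fingers have stopped.
- env.dwell(seconds).
- kin.inverse_kinematics(position, orientation): joint angles nearest the present ones, or None.
- env.get_state(): the state.
- camera(name): name is "scene" or "top" or "wrist"; returns (picture, depth): 400x640x3 uint8, blue, green, red; 400x640 float32, m along the optical axis (not along the pixel's ray), 0 where there is no reading.
- calibration(name): a dict with "fx", "fy", "cx", "cy" (pixels), "rvec" (rotation vector, rad) and "tvec" (3), from world to camera coordinates, as OpenCV has them. Camera axes: x right, y down, z forward; pixel columns grow to the right and rows downward; lengths in m; the calibration is good to about 2 mm. A picture is of the moment at which its call begins: read the wrist's pose just before it. calibration takes no time and is no camera call; for the wrist camera it gives the pose at the moment of the call.
A pose or a line that the arm cannot do raises env.PlanningError and nothing moves.
- job.job_done(): hands the job in, once; it reports no verdict.
The state is a dict: "time": time; "qpos": joint angles; "joint_velocities": joint speeds; "joint_torque": joint torques, N m; "tcp_pos": TCP position; "orientation": TCP orientation; "force": force on the tool from outside, world axes, zero at the start; "torque": the same for the moment, N m; "opening": finger opening in m.
Only numpy, scipy, OpenCV 4.12 (cv2) and the standard library are available. Lean on these libraries where they do the work, as an engineer would, in place of code of your own. Each camera call takes 0.05 s, during which the arm holds its last target. There are 200 camera calls.

## Working session

There is one attempt and no reset: what is moved stays moved. The work goes in short steps, each a Python script; the robot and the scene stay as the last script left them, time stands still between calls to the robot, and variables do not carry over. Pictures are saved under pics/ and viewed, about 8 in all and at most 12, crops included, and the job is handed in when it is done.

```bash
mkdir -p pics; ls; cat > h.py <<'E'
import numpy as np, cv2
from cell import env, kin, camera, calibration, job
def cal(n):
    c=calibration(n);K=np.array([[c['fx'],0,c['cx']],[0,c['fy'],c['cy']],[0,0,1.]])
    R=cv2.Rodrigues(np.array(c['rvec'],float))[0];return K,R,np.array(c['tvec'],float).ravel()
def cloud(n,c=None):
    c=c or cal(n);im,d=camera(n);K,R,t=c
    v,u=np.mgrid[:400,:640]
    P=np.stack([(u-K[0,2])/K[0,0]*d,(v-K[1,2])/K[1,1]*d,d],-1)
    W=(P-t)@R
    W[d==0]=np.nan
    return im,W
E
python3 - <<'E'
from h import *
a=[]
for n in ("scene","top"):
    im,W=cloud(n);cv2.imwrite(f'pics/{n}.png',im);np.save(n,W);K,R,t=cal(n);print(n,-R.T@t,R[2],K[0,0],np.isnan(W[...,0]).mean())
s=env.get_state();print(s['time'],s['tcp_pos'],s['orientation'],s['force'],s['opening'])
E
```

```text
pics
scene [-0.23758056  0.70726723  0.61632442] [ 0.68810239 -0.57131992 -0.44733505] 400.1388074051695 0.13714453125
top [0.40561071 0.09299387 1.24930153] [ 1.01367995e-01  5.48437332e-04 -9.94848847e-01] 367.06949916626894 0.004015625
0.1 [0.28660569 0.61066569 0.30298361] [-1.19129874e-04  2.17643960e-01  9.76027857e-01 -8.44962765e-04] [ 0.27946298 -0.07576216 -0.65732355] 0.08595931442084784
```

View pics/scene.png

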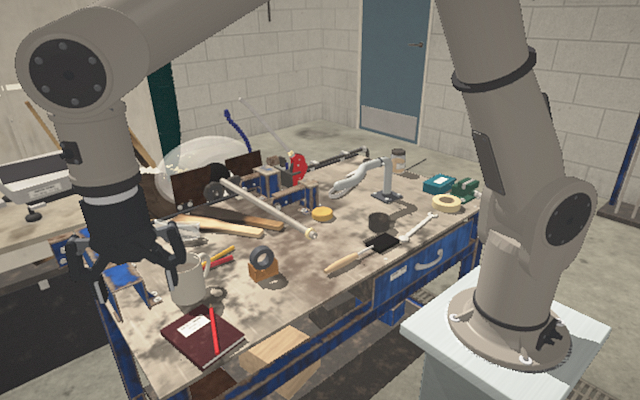

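View pics/top.png

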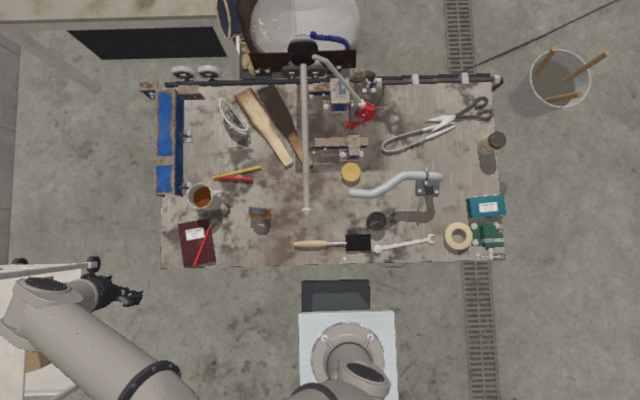

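The scene view shows the bush on its block at (262,257), the mug at (188,278), the wax at (322,213) and the cup at (378,221). In the top view the bush is at (260,215), the rack post at (427,185), and the tube runs left to its free end at about (352,193). A long pipe from (303,60) to (307,210) hangs between the bush and the tube, so I'll measure its height.

```bash
python3 - <<'E'
from h import *
np.set_printoptions(precision=4,suppress=True,linewidth=150)
W=np.load('top.npy');im=cv2.imread('pics/top.png')
for v in (90,130,170,200,209): print('pipe',v,W[v,298:314,2].round(3),W[v,306])
for n,(u,v) in dict(mug=(201,196),wax=(351,172),cup=(376,220),post=(427,185),hammer=(365,115)).items(): print(n,W[v,u])
for u in range(344,446,5):
    c=W[150:215,u]; m=(c[:,2]>.10)&(c[:,2]<.2)
    if m.any(): p=c[m];print('tube',u,m.sum(),p.mean(0),p[:,0].min(),p[:,0].max(),p[:,2].max())
r=W[200:232,245:275].reshape(-1,3);
for lo,hi in((.03,.05),(.06,.075),(.075,.09)):
    m=(r[:,2]>lo)&(r[:,2]<hi);p=r[m]; print('bush',lo,m.sum(),p.mean(0) if m.any() else '',p.min(0) if m.any() else '',p.max(0) if m.any() else '')
S=np.load('scene.npy');p=S[235:290,240:285].reshape(-1,3);p=p[p[:,2]>.06];print('scene bush',len(p),p.mean(0),p.min(0),p.max(0))
cv2.imwrite('pics/c1.png',np.hstack([cv2.resize(im[185:245,230:290],(400,400),interpolation=2),cv2.resize(cv2.imread('pics/scene.png')[235:295,230:290],(400,400),interpolation=2)]))
E
```

```text
pipe 90 [ 0.     0.     0.059  0.068  0.066  0.067  0.062  0.061  0.061 -0.004  0.07   0.076  0.079  0.078  0.083  0.081] [0.8907 0.1134 0.0608]
pipe 130 [   nan -0.005 -0.001  0.058  0.064  0.071  0.06   0.062  0.065  0.06  -0.003 -0.003 -0.003 -0.    -0.001  0.001] [0.752  0.1168 0.0653]
pipe 170 [-0.    -0.001 -0.002 -0.001  0.058  0.067  0.066  0.062  0.067  0.06   0.059  0.004  0.    -0.002  0.001  0.   ] [0.6178 0.1201 0.0671]
pipe 200 [ 0.003 -0.003 -0.     0.001  0.001  0.061  0.067  0.068  0.065  0.066  0.064 -0.001 -0.002  0.001 -0.002 -0.004] [0.5197 0.1226 0.0648]
pipe 209 [-0.003 -0.002 -0.003  0.058  0.07   0.067  0.071  0.072  0.069  0.07   0.067  0.07   0.064  0.002  0.002 -0.001] [0.4901 0.1232 0.0692]
mug [0.5452 0.4714 0.0387]
wax [ 0.6154 -0.0314  0.018 ]
cup [ 0.4509 -0.1112  0.0042]
post [ 0.5624 -0.2833  0.0282]
hammer [ 0.7807 -0.0728  0.1156]
tube 349 8 [ 0.5306 -0.0097  0.1494] 0.5208377842448246 0.5412713340861807 0.15383100400576794
tube 354 9 [ 0.5286 -0.0246  0.1503] 0.517106913516085 0.5411158508939233 0.15695351046491834
tube 359 9 [ 0.5282 -0.0397  0.
[... 1214 characters left out ...]
3 [ 0.5717 -0.2386  0.1482] 0.5549243540695291 0.5904489789042688 0.15606184112539154
tube 429 9 [ 0.5741 -0.2536  0.1494] 0.5631761064764071 0.5861268386793397 0.1534411730451591
tube 434 10 [ 0.5725 -0.2695  0.1467] 0.5621755605839364 0.5856714517784433 0.15333213698887513
tube 439 9 [ 0.571  -0.2853  0.1444] 0.5602370041336588 0.5835684682808571 0.1522788112520502
bush 0.03 50 [0.4823 0.2777 0.0362] [0.4661 0.2495 0.0301] [0.5078 0.3158 0.0477]
bush 0.06 44 [0.4886 0.2761 0.0691] [0.4776 0.253  0.0601] [0.5017 0.3118 0.075 ]
bush 0.075 74 [0.4897 0.2832 0.0792] [0.4775 0.2609 0.0751] [0.5005 0.3024 0.0854]
scene bush 196 [0.4853 0.2861 0.0727] [0.4749 0.2547 0.0601] [0.5035 0.3093 0.0829]
```

View pics/c1.png

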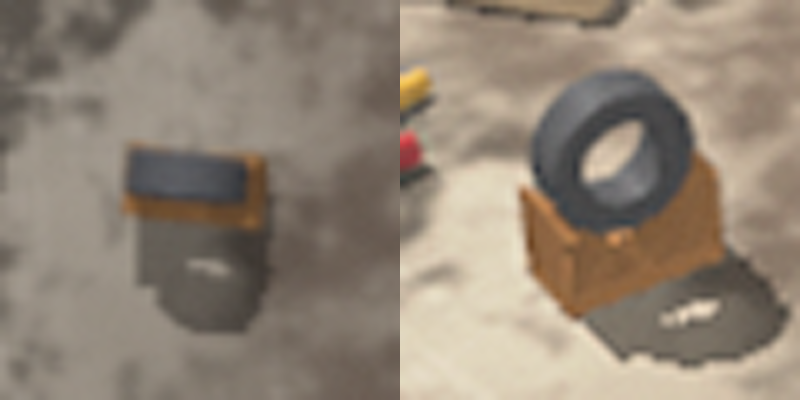

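```bash
python3 - <<'E'
from h import *
from scipy.spatial.transform import Rotation as R_
np.set_printoptions(precision=4,suppress=True,linewidth=150)
print(env.nose_length)
s=env.get_state();q=s['orientation'];Rt=R_.from_quat(np.r_[q[1:],q[0]]).as_matrix()
K,R,t=cal('wrist');C=-R.T@t;print('cam in tool',Rt.T@(C-s['tcp_pos']),'axes in tool',(R@Rt),K)
W=np.load('top.npy')
r=W[200:232,245:275].reshape(-1,3);p=r[(r[:,2]>.06)&(r[:,2]<.09)]
print(cv2.minAreaRect((p[:,:2]*1000).astype(np.float32)))
b=np.array([.489,.282,.051]);t=np.array([.53,0,.14])
for nm,x,yaws in(('bush',b,(-90,90)),('tip',t,(0,180)),('home',[.576,-.19,.14],(0,180))):
  for y in yaws:
    q=(R_.from_euler('z',y,degrees=True)*R_.from_euler('x',180,degrees=True)).as_quat();q=np.r_[q[3],q[:3]]
    for dz in (.091,.2): print(nm,y,dz,kin.inverse_kinematics(np.array(x)+[0,0,dz],q))
E
```

```text
0.0726
cam in tool [ 0.0749  0.0009 -0.07  ] axes in tool [[-0.0005  1.      0.0002]
 [-0.9562 -0.0005 -0.2927]
 [-0.2927 -0.0003  0.9562]] [[308.9837   0.     324.8359]
 [  0.     308.9837 200.1084]
 [  0.       0.       1.    ]]
((489.5497131347656, 282.2154541015625), (56.8178825378418, 21.560205459594727), 82.01301574707031)
bush -90 0.091 [-0.3985  0.5215 -0.3011  1.9344  0.2264  0.7182  2.3083]
bush -90 0.2 [-0.4205  0.3688 -0.2659  1.8622  0.1188  0.9259  2.4007]
bush 90 0.091 [-0.864   0.5201  0.2979  1.9673 -0.2321  0.6868 -0.4229]
bush 90 0.2 [-0.9141  0.3662  0.3532  1.8961 -0.158   0.9062 -0.4847]
tip 0 0.091 [-0.7562  0.4256  0.8169  2.0121 -0.4047  0.8703 -1.2874]
tip 0 0.2 [-0.8357  0.2625  0.8715  1.8998 -0.2269  1.0814 -1.4441]
tip 180 0.091 [-0.3886  0.3361  0.3312  1.991  -0.1449  0.8368  1.5936]
tip 180 0.2 [-0.4871  0.2074  0.433   1.8817 -0.0985  1.0732  1.5556]
home 0 0.091 [-0.5026  0.6878  1.0639  1.8407 -0.6973  1.0436 -0.727 ]
home 0 0.2 [-0.5081  0.4984  1.0277  1.7309 -0.4592  1.1768 -0.9227]
home 180 0.091 [-0.1953  0.4906  0.5539  1.823  -0.3175  0.9171  2.0721]
home 180 0.2 [-0.3525  0.4068  0.7661  1.7227 -0.3072  1.1364  2.0746]
```

```bash
cat >> h.py <<'E'
from scipy.spatial.transform import Rotation as R_
np.set_printoptions(precision=4,suppress=True,linewidth=150)
def Q(deg,):
    q=(R_.from_euler('z',deg,degrees=True)*R_.from_euler('x',180,degrees=True)).as_quat();return np.r_[q[3],q[:3]]
E
python3 - <<'E'
from h import *
env.reach(np.array([.489,.282,.25]),Q(90))
im,W=cloud('wrist');cv2.imwrite('pics/w1.png',im);np.save('w1',W)
p=W.reshape(-1,3);m=(abs(p[:,0]-.489)<.05)&(abs(p[:,1]-.282)<.05)&(p[:,2]<.1)
for lo,hi in((.07,.079),(.076,.09)):
    b=p[m&(p[:,2]>lo)&(p[:,2]<hi)];print(len(b),b.mean(0),b.min(0),b.max(0),cv2.minAreaRect((b[:,:2]*1000).astype(np.float32)))
s=env.get_state();print(s['time'],s['tcp_pos'],s['qpos'],s['force'])
E
```

```text
767 [0.4909 0.2866 0.0755] [0.4776 0.259  0.07  ] [0.5036 0.3059 0.079 ] ((490.5634765625, 282.15771484375), (46.51322555541992, 22.01276969909668), 83.30972290039062)
968 [0.4906 0.2832 0.0791] [0.4786 0.2642 0.076 ] [0.5026 0.3006 0.0821] ((490.6116638183594, 282.5772705078125), (35.399169921875, 21.98141860961914), 83.20636749267578)
1.6 [0.4884 0.2842 0.2501] [-0.9153  0.3678  0.3506  1.8957 -0.1588  0.9042 -0.4839] [-0.0819 -0.3522  0.2557]
```

View pics/w1.png

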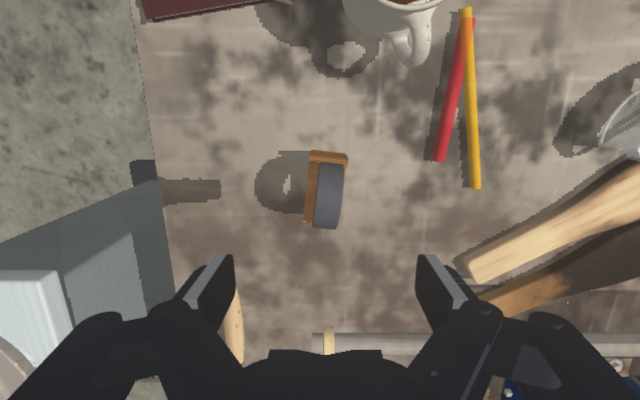

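The wrist picture shows the bush at (328,196) in its block. Its axis is about -7° from world x, and its top at 0.081 agrees with the text. Next I'll grasp it and look at the tube on the way.

```bash
python3 - <<'E'
from h import *
c=np.array([.4906,.2825])
env.reach(np.r_[c,.20],Q(83)); env.movel(np.r_[c,.141],0.08)
s0=env.get_state();env.grip(0.0,60);s1=env.get_state();print(s0['tcp_pos'],s1['tcp_pos'],s1['opening'],s1['force']-s0['force'])
im,W=cloud('wrist');cv2.imwrite('pics/w2.png',im)
env.movel(np.r_[c,.30],0.15);s2=env.get_state();print('lift',s2['opening'],s2['force']-s0['force'])
for i,y in enumerate((-.05,-.13)):
    env.reach(np.array([.46,y,.33]),Q(180));env.dwell(.2)
    im,W=cloud('wrist');cv2.imwrite(f'pics/v{i}.png',im);np.save(f'v{i}',W);K,R,t=cal('wrist');np.savez(f'v{i}c',K=K,R=R,t=t)
s=env.get_state();print(s['time'],s['tcp_pos'],s['opening'])
a=cv2.resize(cv2.imread('pics/v0.png'),(800,500))
cv2.imwrite('pics/v0b.png',a)
cv2.imwrite('pics/w2b.png',cv2.imread('pics/w2.png')[150:,150:490])
E
```

```text
[0.4909 0.2825 0.1412] [0.4907 0.2825 0.1413] 0.020147900376905274 [-1.0899  0.3025  4.5079]
lift 0.020052011987137852 [ 0.077  -0.2044 -1.6575]
7.4917 [ 0.4602 -0.1289  0.3299] 0.019982280817899153
```

View pics/v0b.png

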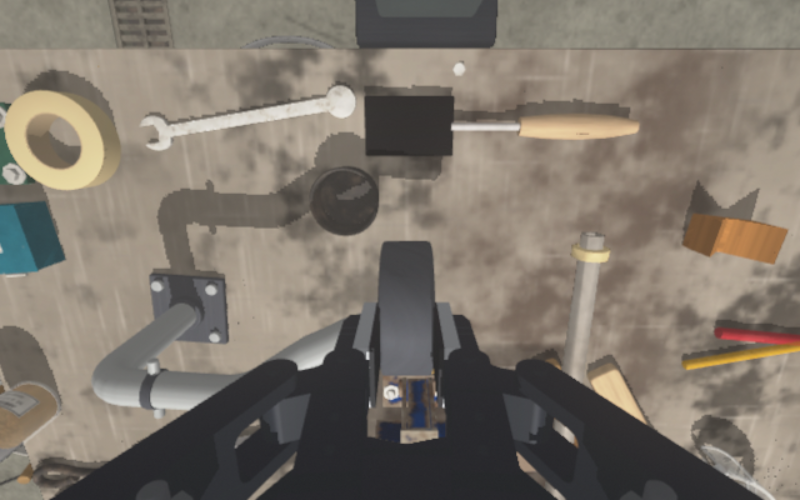

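View pics/w2b.png

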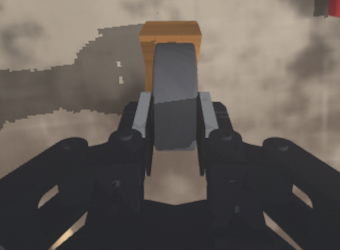

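The bush is held (opening 20 mm). The camera looks past the gripper, so the gripper hides the tube here; only the stop pin (about 150,385) and the home straight are visible. I'll move the hand beyond the tube for a clear view.

```bash
python3 - <<'E'
from h import *
for i,y in ((2,-.13),(3,-.04)):
    env.reach(np.array([.61,y,.33]),Q(180));env.dwell(.2)
    c=cal('wrist');im,W=cloud('wrist',c);cv2.imwrite(f'pics/v{i}.png',im);np.save(f'v{i}',W);K,R,t=c;np.savez(f'v{i}c',K=K,R=R,t=t)
    p=W.reshape(-1,3);m=(p[:,2]>.135)&(p[:,2]<.17)&(p[:,0]<.62)&(p[:,0]>.49)&(p[:,1]<.04)&(p[:,1]>-.33)
    p=p[m]
    for y0 in np.arange(-.30,.02,.01):
        b=p[abs(p[:,1]-y0)<.004]
        if len(b)>15: lo,hi=np.percentile(b[:,0],[1,99]);print(i,round(y0,3),len(b),round((lo+hi)/2,4),'w',round(hi-lo,4),'top',np.percentile(b[:,2],95).round(4))
s=env.get_state();print(s['time'],s['tcp_pos'],s['opening'])
cv2.imwrite('pics/v23.png',np.vstack([cv2.imread(f'pics/v{i}.png')[:290] for i in (2,3)]))
E
```

```text
2 -0.29 142 0.5748 w 0.0227 top 0.1483
2 -0.28 255 0.576 w 0.026 top 0.1525
2 -0.27 307 0.5769 w 0.0265 top 0.1543
2 -0.26 333 0.5779 w 0.027 top 0.1544
2 -0.25 406 0.58 w 0.0494 top 0.1555
2 -0.24 457 0.5739 w 0.0391 top 0.1548
2 -0.23 321 0.5799 w 0.0263 top 0.1544
2 -0.22 332 0.5807 w 0.0262 top 0.1544
2 -0.21 331 0.5815 w 0.0262 top 0.1544
2 -0.2 324 0.5823 w 0.0264 top 0.1545
2 -0.19 320 0.5824 w 0.0259 top 0.1543
2 -0.18 325 0.5816 w 0.0282 top 0.1545
2 -0.17 356 0.5777 w 0.0306 top 0.1545
2 -0.16 395 0.5723 w 0.0334 top 0.1544
2 -0.15 409 0.5658 w 0.0349 top 0.1544
2 -0.14 415 0.5592 w 0.0345 top 0.1544
2 -0.13 447 0.5527 w 0.0336 top 0.1544
2 -0.12 413 0.5469 w 0.0312 top 0.1542
2 -0.11 407 0.5414 w 0.0307 top 0.1543
2 -0.1 425 0.5365 w 0.0312 top 0.1544
2 -0.09 407 0.5323 w 0.0299 top 0.1545
2 -0.08 392 0.529 w 0.0276 top 0.1547
2 -0.07 380 0.5278 w 0.027 top 0.1546
2 -0.06 384 0.5286 w 0.0269 top 0.1545
2 -0.05 387 0.5302 w 0.027 top 0.1545
2 -0.04 389 0.5309 w 0.0271 top 0.1543
2 -0.03 386 0.5325 w 0.0272 top 0.1544
2 -0.02 366 0.5332 w 0.0272 top 0.1544
2 -0.01 137 0.5329
[... 491 characters left out ...]
 336 0.5783 w 0.0297 top 0.1545
3 -0.16 380 0.5734 w 0.0335 top 0.1544
3 -0.15 411 0.5671 w 0.0344 top 0.1546
3 -0.14 423 0.5599 w 0.0339 top 0.1544
3 -0.13 422 0.5534 w 0.0341 top 0.1545
3 -0.12 414 0.5478 w 0.0321 top 0.1542
3 -0.11 391 0.5423 w 0.03 top 0.1544
3 -0.1 411 0.537 w 0.0311 top 0.1544
3 -0.09 420 0.5329 w 0.0302 top 0.1546
3 -0.08 398 0.5294 w 0.0277 top 0.1546
3 -0.07 391 0.5284 w 0.0269 top 0.1543
3 -0.06 381 0.5284 w 0.027 top 0.1546
3 -0.05 378 0.5299 w 0.027 top 0.1545
3 -0.04 393 0.5307 w 0.027 top 0.1545
3 -0.03 394 0.5322 w 0.0271 top 0.1546
3 -0.02 389 0.533 w 0.0272 top 0.1543
3 -0.01 241 0.533 w 0.0226 top 0.1526
9.0917 [ 0.6098 -0.0416  0.3302] 0.020345377094536793
```

View pics/v23.png

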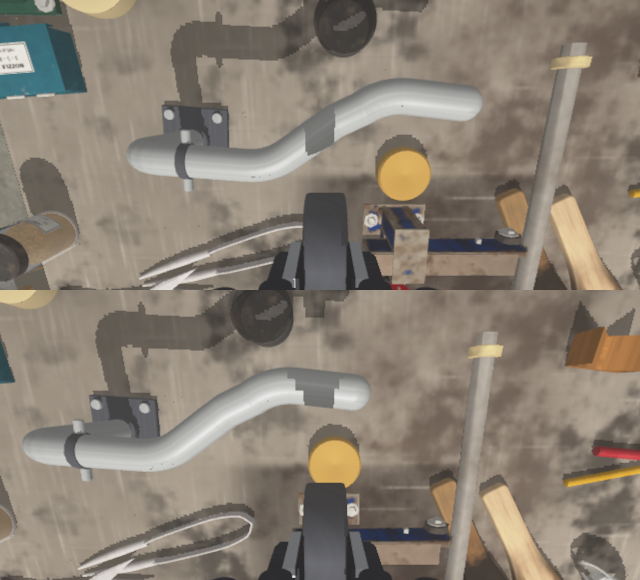

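Both wrist views show the whole tube. It is level (top at 0.1545, so the axis is at about 0.1403), its free end is near (370,390) in the lower picture, and the pin is near (77,450). The two centrelines agree within about 1 mm. Next I'll thread the first 28 mm with a force watch.

```bash
cat >> h.py <<'E'
from scipy.interpolate import make_smoothing_spline
from scipy.ndimage import uniform_filter1d
ZT=.1403+.0903
def path():
    Y=[];X=[];tip=[];pin=[]
    for i in (2,3):
        p=np.load(f'v{i}.npy').reshape(-1,3)
        p=p[(p[:,2]>.135)&(p[:,2]<.17)&(p[:,0]<.62)&(p[:,0]>.49)&(p[:,1]<.04)&(p[:,1]>-.3)]
        tip.append(np.percentile(p[:,1],99.9))
        q=p[((p[:,0]<.561)|(p[:,0]>.5985))&(p[:,1]<-.21)&(p[:,2]>.139)];pin.append(np.percentile(q[:,1],[2,98]))
        for y0 in np.arange(-.275,-.012,.004):
            if -.262<y0<-.232: continue
            b=p[abs(p[:,1]-y0)<.003]; lo,hi=np.percentile(b[:,0],[1,99]);Y.append(y0);X.append((lo+hi)/2)
    o=np.argsort(Y,kind='stable');Y=np.array(Y)[o].reshape(-1,2).mean(1);X=np.array(X)[o].reshape(-1,2).mean(1)
    sp=make_smoothing_spline(Y,X,lam=1e-9)
    m=np.polyfit(Y[Y>-.055],X[Y>-.055],1)
    yy=np.arange(-.27,.08,.0005);xx=np.where(yy>-.03,np.polyval(m,yy),sp(yy))
    xs=uniform_filter1d(xx,41);dl=-np.degrees(np.arctan(np.gradient(xs,yy)))
    s=np.r_[0,np.cumsum(np.hypot(np.diff(xs),np.diff(yy)))]
    return np.mean(tip),pin,yy,xs,dl,s
E
python3 - <<'E'
from h import *
tip,pin,yy,xs,dl,s=path()
print('tip',tip,'pin',pin)
for y in np.arange(-.26,.05,.02): print(round(y,3),np.interp(y,yy,xs).round(4),np.interp(y,yy,dl).round(1))
f=lambda y:(np.r_[np.interp(y,yy,xs),y,ZT],Q(180+np.interp(y,yy,dl)))
P,q=f(tip+.04);P2=P.copy();P2[2]=.30
env.reach(P2,q);env.movel(P,.1);env.dwell(.2);b=env.get_state();print(b['time'],b['tcp_pos'],P,b['force'],b['opening'])
for y in np.arange(tip+.034,tip-.0281,-.004):
    P,q=f(y);h=env.movel(P,.03,rot=q,stop_force=4);e=env.get_state();print(round(y-tip,3),h,e['force']-b['force'],e['torque']-b['torque'])
    if h:break
np.save('base',np.r_[b['force'],b['torque']]);print(e['time'],e['tcp_pos'])
im,_=camera('wrist');a=camera('scene')[0];cv2.imwrite('pics/t1.png',np.hstack([im[130:400,200:450],cv2.resize(a[190:260,260:350],(347,270),interpolation=2)]))
E
```

```text
tip -0.007696239593882335 pin [array([-0.2516, -0.241 ]), array([-0.25  , -0.2406])]
-0.26 0.5777 -4.7
-0.24 0.5792 -4.3
-0.22 0.5808 -4.5
-0.2 0.5822 -2.9
-0.18 0.5811 12.7
-0.16 0.5727 29.9
-0.14 0.5598 34.2
-0.12 0.5472 29.0
-0.1 0.5369 24.9
-0.08 0.5296 12.5
-0.06 0.5288 -5.4
-0.04 0.5309 -5.5
-0.02 0.5329 -5.9
-0.0 0.535 -5.8
0.02 0.537 -5.8
0.04 0.539 -5.8
10.6333 [0.5386 0.0323 0.2312] [0.5383 0.0323 0.2306] [ 0.4523 -0.2433 -1.854 ] 0.0204888459982693
0.034 False [-0.3669  0.6402  0.4954] [-0.0703  0.004   0.0151]
0.03 False [ 0.3076 -0.1197  0.7952] [-0.0368 -0.0305 -0.0243]
0.026 False [-0.0022  0.6604  1.0281] [-0.0467  0.0177 -0.0778]
0.022 False [-0.822   0.3865  0.46  ] [-0.0409 -0.0091 -0.0186]
0.018 False [-0.4884  0.1552  0.2263] [-0.0286 -0.0588  0.0235]
0.014 False [-0.3851 -0.1725  0.5556] [-0.0652 -0.0579 -0.0392]
0.01 False [-0.3385  1.2857  0.9226] [-0.0531 -0.0519  0.0222]
0.006 False [-1.08    0.5564  0.2177] [-0.0284 -0.019  -0.0139]
0.002 False [-0.5239 -0.6628 -0.2834] [-0.0246 -0.021  -0.0001]
-0.002 False [-1.0634  0.8753  0.4031] [-0.092  -0.0187  0.0031]
-0.006 False [-0.5177  0.5969  0.098 ] [-0.0125 -0.0118 -0.0298]
-0.01 False [-0.6019  0.0154  0.1044] [-0.0199 -0.0381 -0.021 ]
-0.014 False [-1.3584  0.4428 -0.3272] [-0.0529 -0.043   0.0215]
-0.018 False [0.1309 0.6387 0.8393] [-0.018  -0.0216 -0.0175]
-0.022 False [-0.6819  0.6521  0.2702] [-0.0481 -0.0477 -0.0428]
-0.026 False [-0.0107 -0.6033  0.5772] [ 0.0181 -0.0122 -0.0246]
15.2333 [ 0.5315 -0.034   0.2306]
```

View pics/t1.png

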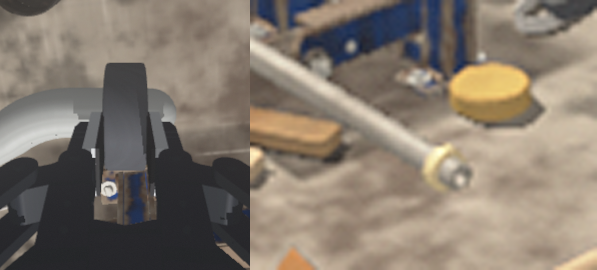

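The bush is on the free end: the tube shows on both sides of it, with no contact force. I'll now slide it round the bends, yielding sideways to any felt force.

```bash
cat > slide.py <<'E'
from h import *
import sys
tip,pin,yy,xs,dl,s=path();B=np.load('base.npy')[:3]
off=np.load('off.npy') if len(sys.argv)>3 else np.zeros(3)
f=lambda y:(np.r_[np.interp(y,yy,xs),y,ZT],Q(180+np.interp(y,yy,dl)))
S=lambda y:np.interp(y,yy,s)
y0,y1=float(sys.argv[1]),float(sys.argv[2]);hits=0
L=np.arange(S(y0),S(y1),-.004)[1:]; k=0
while k<len(L):
    y=np.interp(L[k],s,yy);P,q=f(y)
    h=env.movel(P+off,.03,rot=q,stop_force=5);e=env.get_state();F=e['force']-B
    a=np.radians(np.interp(y,yy,dl));t=np.array([-np.sin(a),np.cos(a),0]);Fl=F-F@t*t
    m=np.linalg.norm(Fl)
    if m>1.8: off+=Fl*(2e-4 if not h else 1.2e-4)
    if h or m>1.8 or k%6==0: print(round(y,4),h,'F',F,'ax',round(F@t,2),'off mm',off*1e3)
    if h:
        hits+=1
        if hits>4 or m<2: break
        continue
    k+=1
np.save('off',off);e=env.get_state();print(e['time'],e['tcp_pos'],e['opening'],e['force']-B)
E
python3 slide.py -.034 -.222
```

```text
-0.038 False F [ 0.9585 -0.4005  0.1913] ax -0.3 off mm [0. 0. 0.]
-0.0619 False F [ 0.1592  0.5114 -0.2111] ax 0.52 off mm [0. 0. 0.]
-0.0856 False F [-0.6838  0.119  -0.3259] ax 0.32 off mm [0. 0. 0.]
-0.1076 False F [-0.1985  0.7441 -0.2766] ax 0.75 off mm [0. 0. 0.]
-0.1285 False F [-0.2263  0.9043  0.0736] ax 0.89 off mm [0. 0. 0.]
-0.1452 False F [-1.9083 -0.5937  0.1153] ax 0.57 off mm [-0.3186 -0.2131  0.0231]
-0.1485 False F [-0.2329  0.4347  0.3967] ax 0.49 off mm [-0.3186 -0.2131  0.0231]
-0.1693 False F [ 0.2601 -0.2325 -0.1687] ax -0.32 off mm [-0.3186 -0.2131  0.0231]
-0.1926 False F [-0.8299  0.4894  0.4508] ax 0.49 off mm [-0.3186 -0.2131  0.0231]
-0.2165 False F [-0.3997  0.2042 -0.6987] ax 0.18 off mm [-0.3186 -0.2131  0.0231]
29.5083 [ 0.5803 -0.2211  0.2306] 0.020156071405261173 [-1.3392 -0.3174  0.4115]
```

Round both bends with no noticeable contact. Now I'll press home slowly.

```bash
python3 - <<'E'
from h import *
tip,pin,yy,xs,dl,s=path();B=np.load('base.npy')[:3];off=np.load('off.npy')
y=-.238;P=np.r_[np.interp(y,yy,xs),y,ZT]+off
h=env.movel(P,.006,rot=Q(180+np.interp(-.225,yy,dl)),stop_force=3.5)
for _ in range(4):
    e=env.get_state();print(h,e['time'],e['tcp_pos'],e['force']-B,e['torque'],e['opening']);env.dwell(.1)
im,_=camera('wrist');cv2.imwrite('pics/home.png',im[60:400,120:520])
E
```

```text
True 31.4333 [ 0.5791 -0.2323  0.2299] [-0.6096  0.5097 -0.0441] [-0.0005  0.0131  0.0331] 0.020059143642914744
True 31.5333 [ 0.5787 -0.2321  0.2293] [-0.4747  0.4973  0.034 ] [ 0.0135 -0.0138  0.0188] 0.020253334554833243
True 31.6333 [ 0.5786 -0.232   0.2292] [-0.0222  0.5133  0.1538] [-0.0227  0.0081 -0.0386] 0.01996808170074372
True 31.7333 [ 0.5787 -0.232   0.2292] [-0.5843  0.5153  0.8837] [ 0.0254 -0.0005 -0.0458] 0.020128720171894286
```

View pics/home.png

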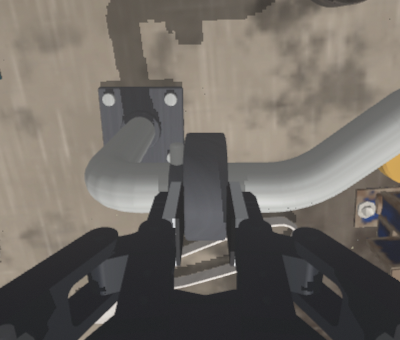

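The bush face is at the pin (y = -0.232, expected -0.230), but the force faded after the stop. I'll press on in small steps until a light force holds.

```bash
python3 - <<'E'
from h import *
tip,pin,yy,xs,dl,s=path();B=np.load('base.npy')[:3];off=np.load('off.npy')
q=Q(180+np.interp(-.225,yy,dl))
for y in np.arange(-.232,-.2375,-.0004):
    P=np.r_[np.interp(y,yy,xs),y,ZT]+off
    h=env.movel(P,.006,rot=q,stop_force=7);env.dwell(.08)
    F=np.mean([env.get_state()['force']-B for _ in range(1)],0);e=env.get_state();print(round(y,4),h,e['tcp_pos'],F)
    if h or F[1]>4: break
for _ in range(4): env.dwell(.1);e=env.get_state();print(e['time'],e['force']-B,e['tcp_pos'])
E
```

```text
-0.232 False [ 0.5795 -0.2322  0.2306] [-0.7704 -0.4832  0.4416]
-0.2324 False [ 0.5795 -0.2324  0.2306] [-0.4338  0.8516 -0.4486]
-0.2328 False [ 0.5795 -0.2325  0.2306] [-0.2908  2.5494  0.7123]
-0.2332 False [ 0.5795 -0.2326  0.2306] [-0.8288  4.7527  1.6604]
33.4417 [-0.1227  4.6125  1.5132] [ 0.5795 -0.2326  0.2306]
33.5417 [-0.1497  5.9675  0.9786] [ 0.5795 -0.2326  0.2306]
33.6417 [-1.8292  5.8978  1.7695] [ 0.5795 -0.2326  0.2306]
33.7417 [-0.5744  4.5367  2.0593] [ 0.5795 -0.2326  0.2306]
```

A steady 5 N is held against the pin. Now I'll relax it, lower the bush gently so it barely drops, release, lift and check.

```bash
python3 - <<'E'
from h import *
B=np.load('base.npy')[:3]
P=env.get_state()['tcp_pos'].copy();P[1]=-.2323;env.movel(P,.006)
e=env.get_state();print(e['force']-B)
P[2]-=.002;h=env.movel(P,.006,stop_force=2);e=env.get_state();print(h,e['tcp_pos'],e['force']-B)
env.grip(0.0,20);env.grip(.045);env.dwell(.3);e=env.get_state();print(e['opening'],e['force']-B)
P=e['tcp_pos'].copy();P[2]=.33;print(env.movel(P,.08,stop_force=5))
env.reach(np.array([.61,-.2,.33]),Q(180));env.dwell(.2)
im,W=cloud('wrist');cv2.imwrite('pics/end.png',im)
p=W.reshape(-1,3);b=p[(p[:,2]>.158)&(p[:,2]<.18)&(abs(p[:,1]+.23)<.04)&(abs(p[:,0]-.58)<.05)]
print(len(b),b.mean(0),b.max(0),cv2.minAreaRect((b[:,:2]*1000).astype(np.float32)),env.get_state()['time'])
E
```

```text
[-1.6195  3.6445  1.1223]
False [ 0.5796 -0.2324  0.2286] [0.0878 2.6272 1.1568]
0.04502564918972574 [-1.0239 -0.4684  2.2979]
False
1481 [ 0.5793 -0.2312  0.1641] [ 0.6027 -0.2193  0.169 ] ((580.874755859375, -231.69834899902344), (22.16485595703125, 43.39934158325195), 85.65863037109375) 37.4
```

View pics/end.png

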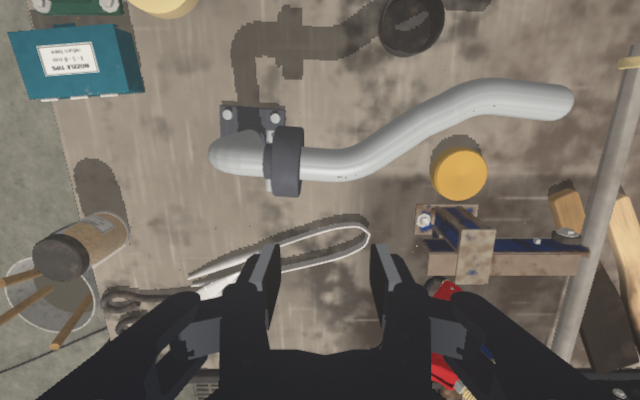

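The bush hangs at (287,160) right against the pin at (268,160), released. Handing in.

```bash
python3 -c "
from h import *
job.job_done()"
```

```text
the job is handed in; nothing more can be done
```

The bush is on the rack tube, home against the cross pin and released. I handed the job in shortly after 37 s of robot time, against the 69 s limit; the hand-in gives no verdict.

- **Threading and sliding:** I pinched the bush out of the V-block and measured the tube's course from two wrist views, which agreed within about 1 mm. I then slid it round both bends in 4 mm force-watched steps. Wrist forces stayed at about 2 N or less in the readings printed, and no step hit its 4–5 N stop limit.
- **Pressing home:** The first touch stopped at 3.5 N, but the force then faded to about 0.5 N. I pressed again in small steps and held about 5 N for 0.4 s or more.
- **Release:** I let the bush down 2 mm before opening the fingers, so that it would barely drop.
- **Last check:** The wrist view shows the bush on the tube touching the pin. Its centre is at y ≈ -0.2315 and the pin's near face was measured at about -0.241, so the gap is about 9.5 mm against the 11 mm expected when touching. That is within the 8–15 mm band, and the difference fits the 2 mm calibration. Its top is at about 0.168 m, so it hangs about 2 mm below the tube's axis.
- **Other objects:** I did not touch the mug, cup or wax cake. I did not measure their positions again at the end.

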